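# Angle an optical rail past a mirror post into its bay

## Robot

A 6-joint arm with a two-finger parallel gripper is mounted at the origin on the work surface. World frame = base frame: x ahead of the robot, y to its left, z up, the work surface at z = 0. Lengths are in mm, angles in rad, forces in N, time in s.
With the tool pointing down it reaches from about 350 to 950 mm from the base axis. Payload 17.4 kg.
Tool frame: the origin (TCP) lies at the very end of the fingers, on their centre line; the grasp point (between the pads) lies 19 mm behind it (ctrl.pinch_z is the distance from the TCP to the grasp point, in mm); z points along the fingers, y is the direction in which the jaws open and shut (so a half turn about z gives the same grasp; the last joint's range is limited). The gripper opens to 93 mm and grips with 3 to 60 N. Pads are 15 mm wide; open, the fingers measure 128 mm over their backs; the gripper's body (75 mm by 188 mm) begins 65 mm behind the grasp point.
Start: joints at [1.089, 0.116, 1.442, -0, 1.584, -0.038], TCP at [289.836, 609.612, 218.646] pointing down, gripper open.
Joint ranges: [-2.83, 2.83], [-0.83, 2.19], [0.07, 2.5], [-1.14, 4.28], [0.01, 3], [-2.97, 2.97]. Speed limits (rad/s): [1.89, 1.89, 2.22, 3.14, 3.14, 3.14].

## Interface

Orientations are given as a unit quaternion [w, x, y, z].
In Python, from bench import ctrl gives the robot as it stands. The module is installed in compiled form; this text tells all that it offers. Calls block until the motion is done:
- ctrl.move_ptp(position, orientation): joint-space move of the TCP to a pose.
- ctrl.servo_line(position, rot=None, velocity=150): straight line of the TCP; rot=None keeps the orientation; velocity is the mean speed in mm/s.
- ctrl.goto_joints(angles): joint-space move.
- ctrl.command_gripper(opening, strength=None): finger opening in mm; strength is the grip in N (None keeps the last); returns when the fingers have stopped.
- ctrl.sleep(seconds).
- ctrl.solve_ik(position, orientation): joint angles nearest the present ones, or None.
- ctrl.camera(name): name is "scene" or "top"; returns the picture (480x640x3 uint8, red, green, blue); there is no depth.
- ctrl.camera_model(name): a dict with "fx", "fy", "cx", "cy" (pixels), "D" ([k1, k2, p1, p2, k3] as OpenCV has them; the pictures are not rectified), "R" (3x3) and "t" (3): a world point X has camera coordinates R X + t. Camera axes: x right, y down, z forward; pixel columns grow to the right and rows downward; lengths in mm; the calibration is good to about 2 mm. A picture is of the moment at which its call begins. camera_model takes no time and is no camera call.
A pose or a line that the arm cannot do raises ctrl.IKError and nothing moves.
- ctrl.hand_in(): hands the job in, once; it reports no verdict.
Readings, each from a call of its own:
- ctrl.read_t(): time.
- ctrl.read_joints(): joint angles.
- ctrl.read_qvel(): joint speeds.
- ctrl.read_joint_efforts(): joint torques, N m.
- ctrl.read_tool_pos(): TCP position.
- ctrl.read_tcp_rot(): TCP orientation.
- ctrl.read_ft_force(): force on the tool from outside, world axes, zero at the start.
- ctrl.read_moment(): the same for the moment, N m.
- ctrl.read_width(): finger opening in mm.
Only numpy, scipy, OpenCV 4.12 (cv2) and the standard library are available. Lean on these libraries where they do the work, as an engineer would, in place of code of your own. Each camera call takes 0.05 s, during which the arm holds its last target. There are 200 camera calls.

## Task

The black optical rail with the two lens holders has to go into the laser's beam path: push it with your fingertips so that one end angles in behind the mirror post, then swing the other end in after it, until the rail lies between the laser head and the detector unit, flush against the stop bar along its whole length. Keep the rail flat on the table (push it, never lift it), push on the rail itself and not on its lens holders, do not bump the mirror post, and leave the other things on the table where they are.

Things in the scene. Friction and masses are not known exactly. Their poses are not given: they have to be found in the camera images.
- rail: loose black optical rail, 300 mm long (its y), 0.45 to 0.85 kg with lens holders. Base flange 40 mm wide (x), 8 mm high, upright side and end faces; above it a bar 26 mm wide, up to 16 mm. Origin: centre of the underside; +y to its left end. Starts on the table before the bay, roughly parallel to the stop bar, shifted left: its right end is left of the post. Rubs on the table, stays put.
- rail_left (a point): middle of the left end face of the rail, 4 mm above its underside (rail frame 0, +150, +4 mm)
- rail_right (a point): middle of the right end face of the rail, 4 mm above its underside (rail frame 0, -150, +4 mm)
- lenses: two lens holders clamped on the rail (do not touch); origin and axes as the rail's. Carriers 28 x 28 mm, 45 mm left and right of its middle, 10 to 28 mm above the table, round lenses above up to 62 mm; thumbscrews on the +x side reach 26 mm from the centre line, 15 to 25 mm up. Below 10 mm the rail's sides are free all along.
- stop_bar: fixed aluminium bar, 300 mm long (its y), 25 mm wide, 12 mm high, back stop of the bay. Origin: middle of its front face (towards the robot) at table height; +x away from the robot, +y left. Seated, the rail's axis is parallel to the bar's y, at x = -20 mm in its frame. The rail may lie anywhere along y between laser head and detector.
- laser: fixed black laser head, left wall of the bay: 160 mm (x) by 400 mm (y), 63 mm high (a small knob to 68). Origin: bottom middle of its output face, which looks right into the bay; body from y = 0 to +400, x = -80 to +80 mm (fins to -84). Square to the stop bar, its face 175 to 195 mm left of the bar's middle, its front 100 mm before the bar's front face.
- detector: fixed white detector unit, right wall of the bay: 160 mm (x) by 260 mm (y), 63 mm high. Origin: bottom middle of its entrance face, which looks left into the bay; body from y = 0 to -260, x = -80 to +80 mm. Square to the stop bar, its face 175 to 195 mm right of the bar's middle.
- mirror_post: fixed mirror on a steel pedestal, 68 mm high, before the bay near its right end, 115 to 130 mm in front of the bar's face. Origin: pedestal axis at table height. Base 32 mm across; mount (above 32 mm) 36 mm wide (y), reaching 14 mm to +x, 26 mm to -x; clamp fork 18 mm high reaches 55 mm to -y. The gap from post to laser is shorter than the rail, so it cannot go in straight.
- lens_tube: bystander: black ring-shaped lens tube, 31 mm across, 30 mm high; origin under its centre
- clamp_fork: bystander: loose flat steel clamping fork, about 75 x 30 mm, 8 mm high; origin under it near the middle
- joystick: bystander: white joystick box 130 x 85 x 30 mm with a stick up to 93 mm; origin under its centre
- optic_case: bystander: flat white and clear plastic case 60 x 60 x 25 mm; origin under its centre
- hex_driver: bystander: screwdriver-like hex driver, 190 mm long, lying on the table; origin under its middle
- screw_tray: bystander: small grey tray of screws 75 x 110 x 24 mm; origin under its centre
- solvent: bystander: white bottle, 52 mm across, 120 mm high; origin under its centre

How it is judged (in metres and radians):
At the end, for the whole second after the job is handed in: The rail lies flat and still on the table between the laser head and the detector unit, both its ends seated against the stop bar to within 5 mm (x of rail_left in the frame of stop_bar between -0.025 and -0.015 m and x of rail_right in the frame of stop_bar between -0.025 and -0.015 m and y of rail_left in the frame of laser below 0.002 m and y of rail_right in the frame of detector above -0.002 m and angle between rail's own z axis and vertical below 0.03 rad and height (world z) of rail below 0.003 m and linear speed of rail below 0.01 m/s); the robot touches nothing.
It fails at once if the rail was lifted: an end more than 5 mm off the table (height (world z) of any of rail_left, rail_right above 0.009 m).
It fails at once if the lens holders were touched (more than 2 N) (contact force between lenses and anything else above 2 N).
It fails at once if the mirror post was bumped (more than 2 N) (contact force between mirror_post and anything else above 2 N).
It fails at once if a bystander was moved by more than 20 mm (distance of any of lens_tube, clamp_fork, joystick, optic_case, hex_driver, screw_tray, solvent from where it was at the start of the episode above 0.02 m).
It also fails if it takes over 72 s, if anything falls off the work surface, if the arm or the gripper's body presses on something with over 40 N, if the wrist force passes 120 N, or if a joint passes its speed limit or range.

## Working session

There is one attempt and no reset: what is moved stays moved. The work goes in short steps, each a Python script; the robot and the scene stay as the last script left them, time stands still between calls to the robot, and variables do not carry over. Pictures are saved under pics/ and viewed, about 8 in all and at most 12, crops included, and the job is handed in when it is done.

```bash
mkdir -p pics
cat > h.py <<'E'
from bench import ctrl
import numpy as np, cv2
def cam(n):
    m=ctrl.camera_model(n);K=np.array([[m['fx'],0,m['cx']],[0,m['fy'],m['cy']],[0,0,1.]])
    return K,np.array(m['D'],float),np.array(m['R'],float),np.array(m['t'],float)
def ray(n,uv,z=0.):
    K,D,R,t=cam(n);uv=np.array(uv,float).reshape(-1,1,2)
    p=cv2.undistortPoints(uv,K,D).reshape(-1,2)
    d=np.c_[p,np.ones(len(p))]@R;C=-R.T@t
    return C+d*((z-C[2])/d[:,2])[:,None]
def proj(n,X):
    K,D,R,t=cam(n);return cv2.projectPoints(np.array(X,float).reshape(-1,3),cv2.Rodrigues(R)[0],t,K,D)[0].reshape(-1,2)
def snap(n,f):
    im=ctrl.camera(n);cv2.imwrite('pics/'+f,im[:,:,::-1]);return im
E
python3 - <<'E'
from h import *
for n in('scene','top'):
    snap(n,n+'0.png');K,D,R,t=cam(n);print(n,K[0,0],D,-R.T@t,R)
print(ctrl.read_t(),ctrl.read_tcp_rot())
E
```

```text
scene 498.029058692085 [0.02241839 0.         0.         0.         0.        ] [1219.79785581 -382.81737129 1219.39618818] [[ 0.46420954  0.88564737  0.01175737]
 [ 0.73231975 -0.37630898 -0.56753796]
 [-0.49821409  0.27206669 -0.82326328]]
top 493.950037084951 [-0.05771194  0.          0.          0.          0.        ] [ 400.69797278    9.43746494 1262.33495601] [[-0.01701549 -0.99979851 -0.01064935]
 [-0.99690308  0.01778215 -0.07660322]
 [ 0.07677715  0.00931293 -0.99700478]]
0.1 [-1.25349088e-04  2.20074982e-01  9.75482837e-01 -4.71634489e-04]
```

View pics/top0.png

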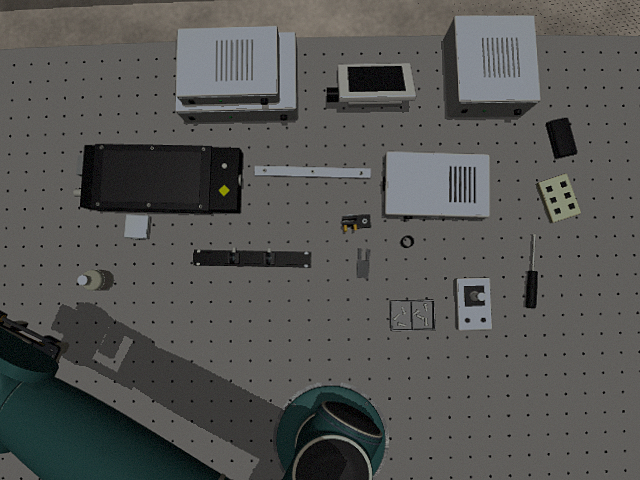

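View pics/scene0.png

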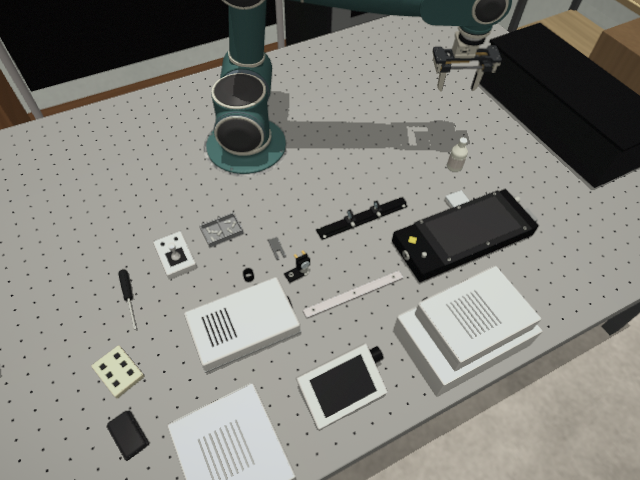

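Top view: the rail spans about (193,257) to (311,259), the stop bar (255,170) to (371,173), and the post is near (356,222). The laser face is at x≈242, the detector face at x≈385, and the clamp fork at (363,262). I'll zoom in next.

Run:
```python
from h import *
im=cv2.imread('pics/top0.png')[145:295,185:415]
im=cv2.convertScaleAbs(im,alpha=1.6,beta=20)
cv2.imwrite('pics/c0.png',cv2.resize(im,None,fx=3.4,fy=3.4,interpolation=cv2.INTER_CUBIC))
im=cv2.imread('pics/scene0.png')[185:325,240:440]
im=cv2.convertScaleAbs(im,alpha=1.3,beta=20)
cv2.imwrite('pics/c1.png',cv2.resize(im,None,fx=4,fy=4,interpolation=cv2.INTER_CUBIC))
```

```text
(no output)
```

View pics/c0.png

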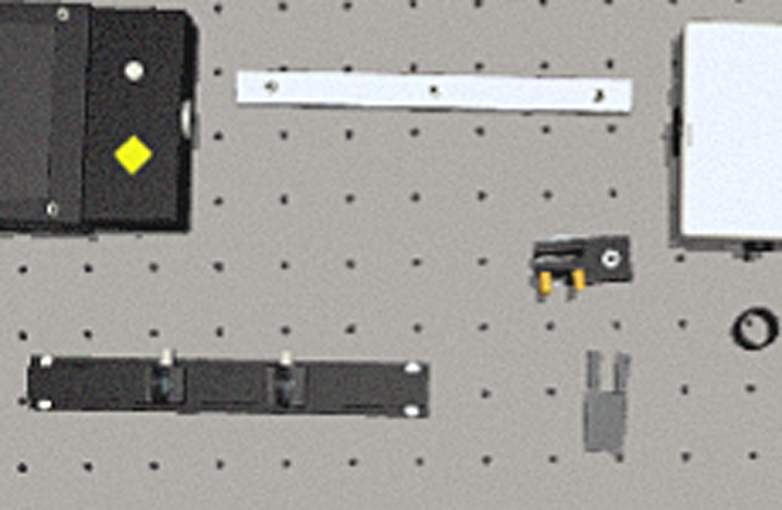

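View pics/c1.png

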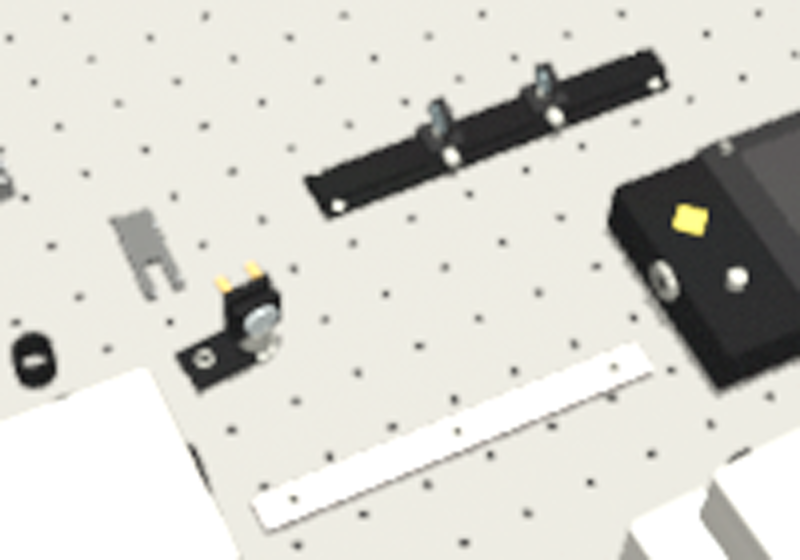

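c0 shows the rail corners at about (30,357), (28,409), (429,362), (428,416), the stop bar's front edge from (237,104) to (632,113), and the post mount at x 533–585, y 238–298. c1 shows the same layout from the scene camera. I'll measure these by masks in both views.

```bash
cat >> h.py <<'E'
def rect(n,im,box,z,lo=None,hi=None,k=0):
    x0,y0,x1,y1=box;g=im[y0:y1,x0:x1].max(axis=2)
    m=((g>=lo) if lo else (g<=hi)).astype(np.uint8)
    if k: m=cv2.morphologyEx(m,cv2.MORPH_CLOSE,np.ones((k,k)))
    c=max(cv2.findContours(m,0,cv2.CHAIN_APPROX_NONE)[0],key=cv2.contourArea).reshape(-1,2)+[x0,y0]
    P=ray(n,c,z)[:,:2]
    r=cv2.minAreaRect(P.astype(np.float32));b=cv2.boxPoints(r)
    s=r[1];e=b[1]-b[0] if np.linalg.norm(b[1]-b[0])>np.linalg.norm(b[2]-b[1]) else b[2]-b[1]
    e=e if e[1]>0 else -e
    return np.array(r[0]),sorted(s),np.arctan2(-e[0],e[1])   # centre,size,yaw of long axis vs +y
E
python3 - <<'E'
from h import *
T=cv2.imread('pics/top0.png')[:,:,::-1];S=cv2.imread('pics/scene0.png')[:,:,::-1]
print(T[258,240],T[170,310],T[200,320],T[175,200],S[220,345],S[300,350],S[250,350])
for z in(0,12,24):
  print('bar',z,rect('top',T,(248,155,378,185),z,lo=150),rect('scene',S,(295,265,410,322),z,lo=215))
for z in(0,8,16):
  print('rail',z,rect('top',T,(185,240,320,275),z,hi=65,k=5),rect('scene',S,(310,190,415,245),z,hi=75,k=5))
f=lambda l,z:ray('top',[(x/3.4+185,y/3.4+145) for x,y in l],z).round(1)
g=lambda l,z:ray('scene',[(x/4+240,y/4+185) for x,y in l],z).round(1)
print('rail',f([(30,357),(28,409),(429,362),(428,416)],8))
print('railS',g([(306,180),(329,217),(652,50),(669,84)],8))
print('bar',f([(237,71),(632,78),(632,111),(237,103)],12))
print('barS',g([(250,500),(268,530),(636,344),(654,366)],12))
print('laser top front-right/back-right',f([(190,230),(196,12)],63), g([(614,190),(720,383)],63))
print('detector top left corners',f([(680,237),(685,25)],63))
print('mount corners',f([(533,243),(533,298),(585,238)],60),'fork',f([(631,237),(631,281)],18))
print('fork S',g([(178,353),(203,390)],18),'base',g([(270,358)],0))
print('clampfork',f([(585,450),(626,455),(590,352),(630,354)],8))
E
```

```text
[33 33 34] [136 141 143] [95 92 91] [30 29 31] [17 17 17] [132 129 124] [157 156 149]
bar 0 (array([673.80529785, -63.34996033]), [18.437030792236328, 95.98375701904297], np.float32(-0.01798904)) (array([804.61450195, 126.50441742]), [23.71461296081543, 32.67603302001953], np.float32(0.0053907507))
bar 12 (array([671.20910645, -62.65802002]), [18.261749267578125, 95.0713119506836], np.float32(-0.017989626)) (array([808.70025635, 121.49220276]), [23.481290817260742, 32.35447311401367], np.float32(0.0053915055))
bar 24 (array([668.61291504, -61.96609497]), [18.08646583557129, 94.15887451171875], np.float32(-0.017990222)) (array([812.78619385, 116.48001099]), [23.247901916503906, 32.03289794921875], np.float32(0.005388467))
rail 0 (array([456.20742798, 199.18266296]), [41.44373321533203, 309.0666809082031], np.float32(-0.036723737)) (array([443.80645752, 198.24603271]), [67.05783081054688, 306.3460998535156], np.float32(-0.026519425))
rail 8 (array([455.85568237, 197.98017883]), [41.181068420410156, 307.1080017089844], np.float32(-0.03672359)) (array([448.89746094, 194.43389893]), [66.6
[... 475 characters left out ...]
7   12. ]
 [ 682.2 -115.3   12. ]
 [ 656.9 -114.6   12. ]
 [ 668.8  183.8   12. ]]
barS [[ 661.  -115.1   12. ]
 [ 686.5 -114.4   12. ]
 [ 676.5  184.8   12. ]
 [ 697.7  186.1   12. ]]
laser top front-right/back-right [[565.6 211.3  63. ]
 [726.  206.5  63. ]] [[582.9 217.9  63. ]
 [751.3 194.3  63. ]]
detector top left corners [[ 553.9 -141.7   63. ]
 [ 709.2 -149.8   63. ]]
mount corners [[551.9 -36.   60. ]
 [512.1 -35.2  60. ]
 [554.8 -73.5  60. ]] fork [[ 560.3 -110.8   18. ]
 [ 527.4 -109.9   18. ]]
fork S [[ 537.5 -109.5   18. ]
 [ 572.7 -107.    18. ]] base [[561.2 -48.8   0. ]]
clampfork [[ 402.5  -73.5    8. ]
 [ 398.3 -104.     8. ]
 [ 475.6  -78.9    8. ]
 [ 473.6 -108.8    8. ]]
```

```bash
cat >> h.py <<'E'
def q(phi): return np.array([0,np.cos(phi/2),np.sin(phi/2),0])   # tool down, tool x at angle phi
def tq(phi):   # choose nearer of phi, phi+pi by present tool x
    w=ctrl.read_tcp_rot();ph=2*np.arctan2(w[2],w[1]);d=(phi-ph+np.pi/2)%np.pi-np.pi/2
    return q(ph+d)
def line(p,phi=None,v=60): ctrl.servo_line(list(p),None if phi is None else list(tq(phi)),velocity=v)
def F(): return np.array(ctrl.read_ft_force())
def st(): print('t%.1f'%ctrl.read_t(),np.round(ctrl.read_tool_pos(),1),'F',F().round(1))
E
python3 - <<'E'
from h import *
ctrl.command_gripper(0)
for c in(0,np.pi):
    s=ctrl.solve_ik([405,68,220],list(q(-.035+c))); print(s)
b=min([s for s in(ctrl.solve_ik([405,68,220],list(q(-.035+c))) for c in(0,np.pi,-np.pi)) if s is not None],key=lambda s:abs(s[5]))
ctrl.goto_joints(b);st()
line([405,68,40],v=250);line([405,68,3.5],v=60);st();f0=F()
snap('scene','s1.png');snap('top','t1.png')
print('tcp proj',proj('scene',ctrl.read_tool_pos()))
for i in range(16):
    p=np.array(ctrl.read_tool_pos());line([405+2.5*(i+1),68,3.5],v=30)
    f=F()-f0;print(405+2.5*(i+1),f.round(2))
    if f[0]<-1.0:break
im=cv2.imread('pics/s1.png')[180:280,280:430];cv2.imwrite('pics/s1c.png',cv2.resize(im,None,fx=5,fy=5,interpolation=cv2.INTER_CUBIC))
E
```

```text
[ 1.04215858e-01 -4.87609832e-01  1.96208555e+00 -4.44089210e-16
  1.66711694e+00  1.71001218e+00]
[ 1.04215858e-01 -4.87609832e-01  1.96208555e+00 -4.44089210e-16
  1.66711694e+00 -1.43158047e+00]
t3.5 [405.1  68.4 220.1] F [0.1 0.1 0. ]
t5.2 [405.1  68.    3.6] F [ 0.1 -0.2  0.8]
tcp proj [[318.2429084  220.22664192]]
407.5 [ 0.15  0.59 -0.66]
410.0 [ 0.27  0.17 -1.5 ]
412.5 [ 0.61  0.93 -1.35]
415.0 [ 0.24  0.31 -1.46]
417.5 [-0.55 -0.06 -0.5 ]
420.0 [-0.11  0.14 -0.46]
422.5 [-1.15  0.24 -0.74]
```

View pics/s1c.png

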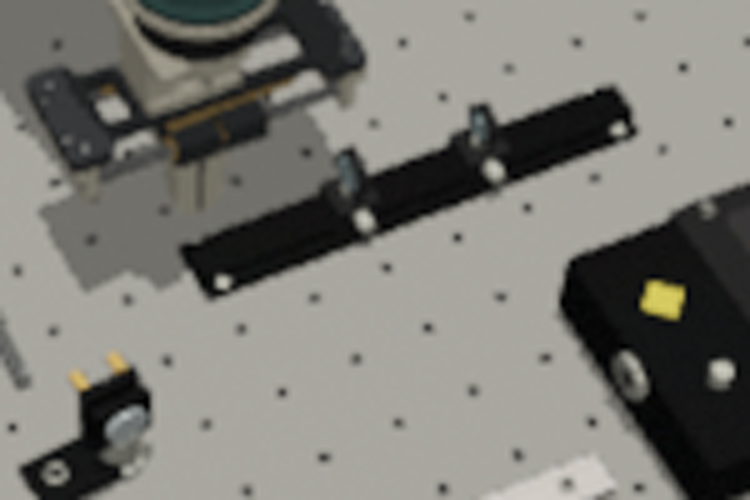

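The fingertip appears at (319.4,221.4) against a projection of (318.2,220.2), so the scene camera reads x about 3 mm high. Top reads low by a similar amount, so I'll use the mean. Next is turning the right end in.

```bash
cat >> h.py <<'E'
def arc(cor,dphi,phi0,n,v=60,z=3.5):
    p0=np.array(ctrl.read_tool_pos())[:2];c=np.array(cor)
    for i in range(1,n+1):
        a=dphi*i/n;R=np.array([[np.cos(a),-np.sin(a)],[np.sin(a),np.cos(a)]])
        line([*(c+R@(p0-c)),z],phi0+a,v)
def railpose(tag,box=None):
    T=snap('top','t%s.png'%tag);S=snap('scene','s%s.png'%tag)
E
python3 - <<'E'
from h import *
line([426,68,3.5],v=30);st()
arc((460,253),np.radians(21),-.035,5);st()
p=np.array(ctrl.read_tool_pos());w=ctrl.read_tcp_rot();a=np.radians(21)-.035
line([p[0]-25*np.cos(a),p[1]-25*np.sin(a),3.5],v=120);st()
p=np.array(ctrl.read_tool_pos());line([p[0]-40,p[1],100],v=250)
T=snap('top','t2.png');S=snap('scene','s2.png')
a=cv2.convertScaleAbs(T[145:295,185:415,::-1],alpha=1.6,beta=20);b=cv2.convertScaleAbs(S[185:325,240:440,::-1],alpha=1.3,beta=20)
a=cv2.resize(a,None,fx=2.6,fy=2.6,interpolation=2);b=cv2.resize(b,None,fx=2.0,fy=2.0,interpolation=2)
b=cv2.copyMakeBorder(b,0,0,0,a.shape[1]-b.shape[1],0) if a.shape[1]>b.shape[1] else b
o=cv2.resize(T[130:330,170:430,::-1],None,fx=3,fy=3,interpolation=2);cv2.imwrite('pics/v2.png',cv2.convertScaleAbs(o,alpha=1.6,beta=20))
E
```

```text
t7.3 [426.1  68.    3.4] F [-0.9 -0.4  0.4]
t9.2 [494.4  68.1   3.4] F [-0.4 -0.   0. ]
t9.6 [470.8  60.    3.8] F [ 0.3 -0.5  0.5]
```

View pics/v2.png

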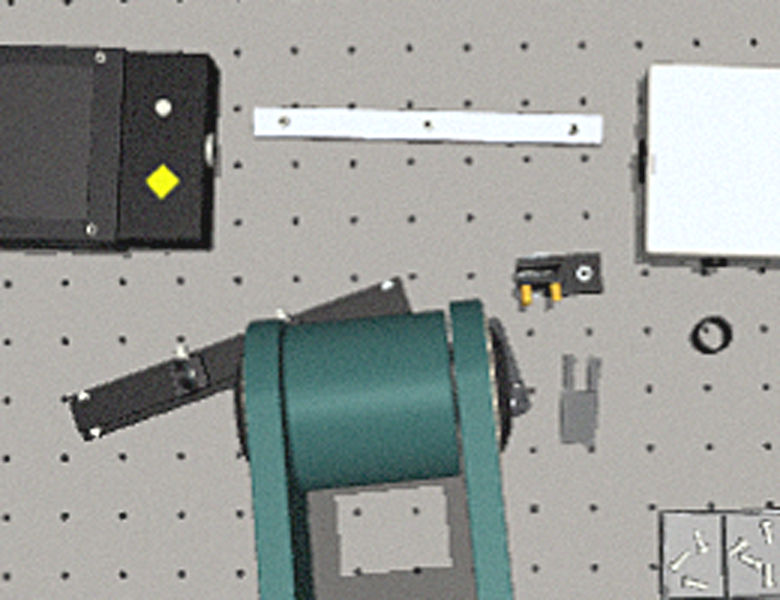

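Rail far-side corners in the crop are at (70,402) and (402,279), near-left at (85,440) and near-right at (410,312). The right end is angled in, and the post and fork are untouched.

```bash
cat >> h.py <<'E'
O=np.array([663.,34.6]);A=-.039   # bar frame in top-view coordinates
R_=np.array([[np.cos(A),-np.sin(A)],[np.sin(A),np.cos(A)]])
BI=np.array([3.,0])               # tool = top-view + BI
def tobar(P): return (np.atleast_2d(P)[:,:2]-O)@R_
def W(x,y): return R_@np.array([x,y])+O+BI   # bar -> tool world
def pose4(px,s,off,n='top',bias=0):  # corners LF,RF,LN,RN (far/near) in crop px -> bar pose
    P=ray(n,[((x+.5)/s-.5+off[0],(y+.5)/s-.5+off[1]) for x,y in px],8)[:,:2];P[:,0]-=bias
    b=tobar(P);e=(b[0]-b[1]+b[2]-b[3])/2
    print('corners',b.round(1).tolist(),'len',np.linalg.norm(e),'wid',np.linalg.norm(b[0]+b[1]-b[2]-b[3])/2)
    c=b.mean(0);th=np.arctan2(-e[0],e[1]);print('c',c.round(1),'th deg',np.degrees(th).round(2));return c,th
E
python3 - <<'E'
from h import *
pose4([(70,402),(402,279),(85,440),(410,312)],3,(170,130))
E
```

```text
corners [[-230.7, 300.8], [-119.6, 20.4], [-262.6, 286.6], [-147.7, 12.9]] len 299.1885356818721 wid 31.9115888002217
c [-190.2  155.2] th deg 22.18
```

```bash
cat >> h.py <<'E'
def crop(T,f,s=3,b=(170,130,430,330)):
    o=cv2.resize(T[b[1]:b[3],b[0]:b[2],::-1],None,fx=s,fy=s,interpolation=2);cv2.imwrite('pics/'+f,cv2.convertScaleAbs(o,alpha=1.6,beta=20))
E
python3 - <<'E'
from h import *
c=np.array([-192,154.]);th=np.radians(21.8);n=np.array([np.cos(th),np.sin(th)]);e=np.array([-n[1],n[0]])
ctrl.command_gripper(93)
p=W(*(c-42*n));line([*p,60],th+A,200);line([*p,3.5],v=100);st();f0=F()
for d in range(-42,-27,5): line([*W(*(c+(d+5)*n)),3.5],v=60);
line([*W(*(c+(-27.5+36)*n)),3.5],v=60);st();print(ctrl.read_width())
p=W(*(c-12*n));line([*p,3.5],v=150);line([*p,110],v=250)
ctrl.command_gripper(0)
c=c+36*n
p=W(*(c+175*e));line([*p,110],th+A-np.pi/2,250);st()
T=snap('top','t3.png');snap('scene','s3.png');crop(T,'v3.png')
E
```

```text
t13.2 [440.9 181.9   4. ] F [-0.2  0.5 -0.3]
t14.7 [488.2 198.9   3.5] F [-0.6 -0.7 -0.5]
92.81717306393713
t18.7 [455.5 372.7 110. ] F [0.4 0.3 0.2]
```

View pics/v3.png

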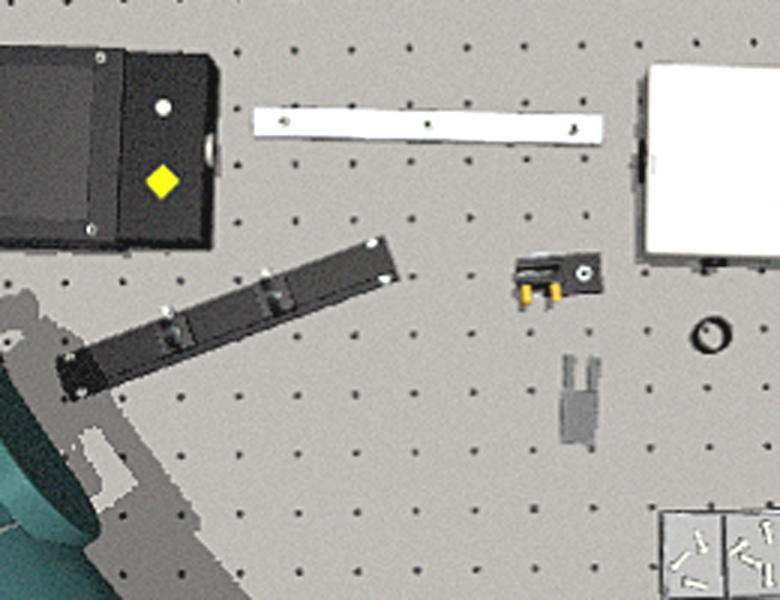

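Clear view now: corners at (56,360), (385,236), (73,401) and (399,276).

Run:
```python
from h import *
pose4([(56,360),(385,236),(73,401),(399,276)],3,(170,130))
```

```text
corners [[-195.1, 314.3], [-83.0, 35.8], [-229.8, 298.2], [-117.1, 23.0]] len 298.7815964867353 wid 37.28313715276379
c [-156.3  167.9] th deg 22.09
```

Run:
```python
from h import *
c=np.array([-156.3,167.9]);th=np.radians(22.0);n=np.array([np.cos(th),np.sin(th)]);e=np.array([-n[1],n[0]])
p=W(*(c+172*e));line([*p,60],th+A-np.pi/2,200);line([*p,3.5],v=100);st()
line([*W(*(c+159*e)),3.5],v=60);st()
line([*W(*(c+(157.5-110)*e)),3.5],v=60);st()
T=snap('top','t4.png');S=snap('scene','s4.png');crop(T,'v4.png')
```

```text
t19.9 [458.5 370.5   4. ] F [-0.3  1.1 -0.5]
t20.3 [462.9 357.7   3.9] F [ 0.   0.2 -0.1]
t22.3 [500.3 253.2   3.5] F [0.4 1.8 0.5]
```

View pics/v4.png

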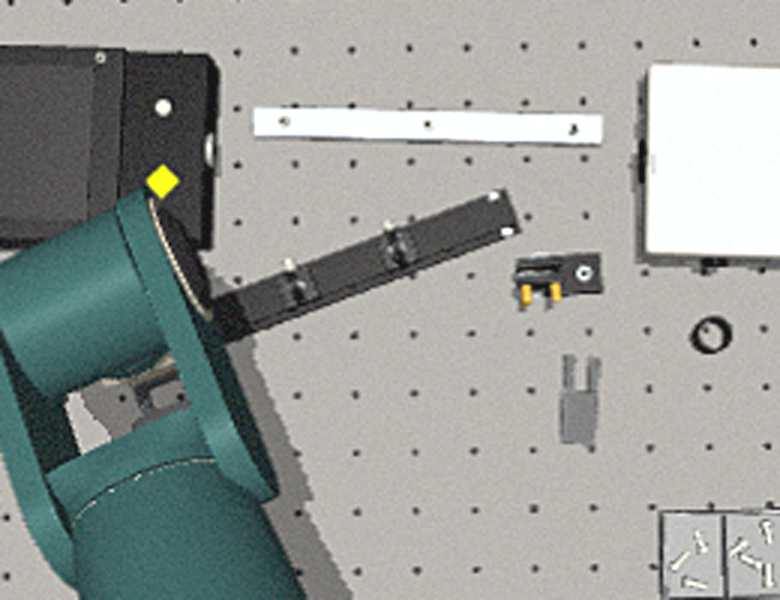

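Mid-push, the right end's corners are at (507,188) and (521,231). The angle is unchanged and about 20 mm clear of the mount at (514,258), so I'll continue.

Run:
```python
from h import *
c=np.array([-156.3,167.9]);th=np.radians(22.0);n=np.array([np.cos(th),np.sin(th)]);e=np.array([-n[1],n[0]])
line([*W(*(c+(157.5-188)*e)),3.5],v=60);st()
p=W(*(c+(157.5-165)*e));line([*p,3.5],v=150);line([*p,100],v=250)
c=c-188*e
p=W(*(c+110*e-75*n));line([*p,100],th+A,250);st()
T=snap('top','t5.png');S=snap('scene','s5.png');crop(T,'v5.png');crop(S,'v5s.png',3,(220,170,440,330))
```

```text
t23.9 [526.6 179.7   3.4] F [-0.1 -0.7  0.4]
t26.4 [472.1 109.8  99.8] F [ 0.1 -0.  -0. ]
```

View pics/v5.png

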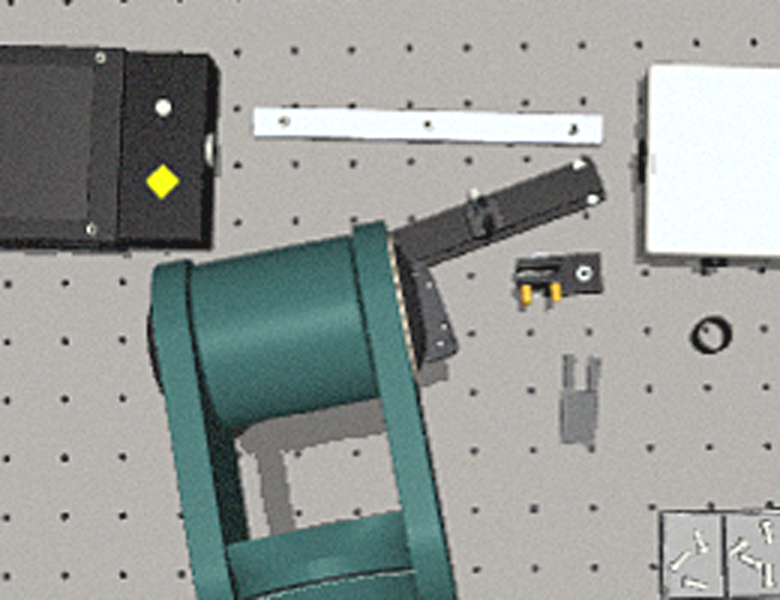

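Right end corners are at (592,156) and (607,198), behind the post and short of the stop bar. Now I'll swing the left end in.

Run:
```python
from h import *
P=ray('top',[(592/3+170,156/3+130),(607/3+170,198/3+130)],8);print(tobar(P))
th=np.radians(22.0);n=np.array([np.cos(th),np.sin(th)]);e=np.array([-n[1],n[0]])
c=np.array([-156.3,167.9])-188*e
p=W(*(c+90*e-50*n));line([*p,60],th+A,200);line([*p,3.5],v=100);st()
line([*W(*(c+90*e-27.5*n)),3.5],v=60)
cor=W(*(c-72*e))
arc(cor,-np.radians(20),th+A,5);st()
S=snap('scene','s6.png');T=snap('top','t6.png');crop(S,'v6.png',3,(220,170,440,330))
```

```text
[[ -11.03788381 -140.71393466]
 [ -47.16073612 -154.02238439]]
t27.6 [502.7  99.4   4.1] F [ 0.1 -0.2  0.3]
t29.9 [577.4 125.9   3.4] F [ 0.5 -0.1  0.2]
```

View pics/v6.png

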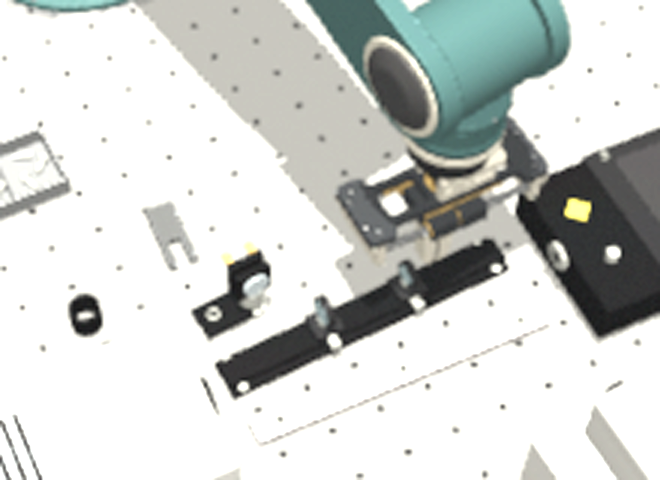

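The rail is inside the bay, nearly parallel to the bar. Corners are right-near (217,362), right-far (235,397), left-far (507,265) and left-near (490,240). Next is the seating push with open fingers, force-checked.

Run:
```python
from h import *
c,th=pose4([(507,265),(235,397),(490,240),(217,362)],3,(220,170),'scene',6)
p=np.array(ctrl.read_tool_pos());b=np.array([np.cos(A),np.sin(A)])*25
line([p[0]-b[0],p[1]-b[1],3.5],v=150);line([p[0]-b[0],p[1]-b[1],100],v=250)
ctrl.command_gripper(93)
y=15.;x=-103.
line([*W(x,y),100],A,250);line([*W(x,y),3.5],v=120);st();f0=F()
line([*W(-60,y),3.5],v=60);st()
while x<-38:
    x=max(x,-60)+2;line([*W(x,y),3.5],v=40);f=F()-f0
    if x>-56:print(x,f.round(1))
    if f[0]<-14:break
T=snap('top','t7.png');S=snap('scene','s7.png');crop(S,'v7.png',3,(220,170,440,330))
```

```text
corners [[-51.1, 147.8], [-31.4, -150.1], [-83.6, 147.4], [-71.7, -150.2]] len 298.138536371993 wid 36.37318899216931
c [-59.5  -1.3] th deg 3.03
t33.7 [564.1  53.7   4.3] F [ 0.5 -0.2 -0.9]
t34.6 [606.7  51.9   3.3] F [0.2 0.7 1. ]
-54 [-1.2  0.5 -0.4]
-52 [-0.7  0.7  0.7]
-50 [-1.1 -0.3  0.2]
-48 [-8.   2.6  4.9]
-46 [-23.8   2.5  14.6]
```

View pics/v7.png

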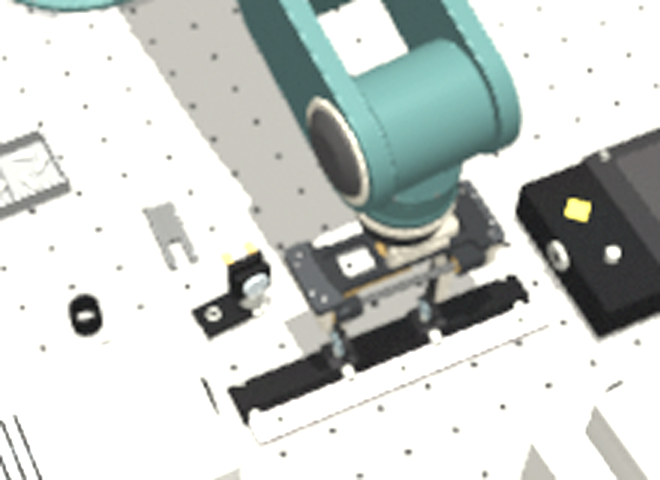

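The force rise at x≈-48 (expected -47.5) fits the rail seated against the bar. I'll back off, clear the arm and check.

Run:
```python
from h import *
for x in(-48,-70,-90): line([*W(x,15),3.5],v=60)
st();p=W(-90,15);line([*p,120],v=250)
line([440,250,200],v=250);st()
T=snap('top','t8.png');S=snap('scene','s8.png')
a=cv2.resize(T[140:240,240:400,::-1],None,fx=5,fy=5,interpolation=2)
cv2.imwrite('pics/v8.png',cv2.convertScaleAbs(a,alpha=1.3,beta=20))
```

```text
t37.7 [576.6  53.1   3.7] F [ 0.2 -0.1  0.4]
t39.4 [440.2 249.4 199.3] F [-1.   0.4  0.5]
```

View pics/v8.png

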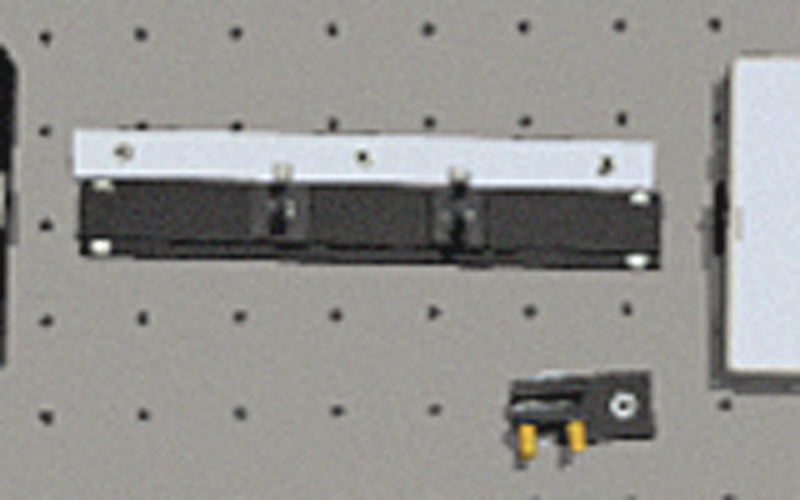

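Run:
```python
from h import *
f=lambda l,z:tobar(ray('top',[((x+.5)/5-.5+240,(y+.5)/5-.5+140) for x,y in l],z)).round(1).tolist()
print('bar front',f([(75,177),(653,188)],12),'rail near',f([(82,256),(659,269)],4))
ctrl.hand_in()
```

```text
bar front [[0.7, 149.6], [0.8, -147.6]] rail near [[-38.9, 145.8], [-39.8, -151.9]]
the job is handed in; nothing more can be done
```

The rail now lies flush against the stop bar between the laser head and the detector. I handed the job in at about 39 s of the allowed 72 s.

**How it was done:** I pushed low on the rail's base flange with the fingertips throughout:
1. Turned the rail's right end in by about 22°.
2. Shifted the rail sideways.
3. Pushed it along its length behind the mirror post.
4. Swung the left end in.
5. Pressed it onto the bar with both fingers open.

**Last checks:**
- **Seating:** The rail's near edge is 39.6 mm in front of the bar's face at the left end and 40.6 mm at the right; 40 mm means fully seated. No table shows between rail and bar.
- **Bay ends:** The rail's ends are at about y = +146 and -152 mm in the bar's frame. The laser and detector faces are at about +174 and -181 mm.
- **Contact:** The seating push rose to about 24 N on the wrist, and the arm is now clear of everything.
- **Other objects:** In the last pictures the mirror post, loose clamp fork and lens tube looked unmoved. I didn't measure any bystander at the end, and I had no direct reading of force on the post or the lens holders. I kept about 20 mm planned clearance to the post.

**Disagreements:**
- **Camera offset:** The two cameras differed by about 6–8 mm in x (up to about 12 mm on the post's clamp fork). I split the difference using one fingertip comparison, and the rail met the bar within 1 mm of where that predicted.
- **Laser face:** It measured about 1–2 mm closer to the bar's middle than the stated 175–195 mm.

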